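# Pack the tested globe bulb

### The arm

A 6-joint arm with a two-finger parallel gripper is mounted at the origin on the work surface. World frame = base frame: x ahead of the robot, y to its left, z up, the work surface at z = 0. Lengths are in m, angles in degrees, forces in N, time in s.
With the tool pointing down it reaches from about 0.4 to 0.825 m from the base axis. Payload 7 kg.
Tool frame: the origin (TCP) lies on the centre line of the jaws, within the pads' length; the fingertips stand r.tip_reach ahead of it and the grasp point (between the pads) is the TCP (r.tip_reach is the distance from the TCP to the fingertips, in m); z points along the fingers, y is the line along which they close (so a half turn about z gives the same grasp; the last joint's range is limited). The gripper opens to 88 mm and grips with 3 to 60 N. Pads are 19 mm wide; open, the fingers measure 130 mm over their backs; the gripper's body (78 mm by 193 mm) begins 47 mm behind the grasp point.
Start: joints at [80.048, 20.546, 0.682, 0, -70.136, -16.507], TCP at [0.301, 0.604, 0.246] pointing down, gripper open.
Joint ranges: [-176.03, 176.03], [-82.01, 121.73], [-58.28, 71.71], [-173.87, 95.51], [-174.79, -0.11], [-173.66, 173.66]. Speed limits (degrees/s): [136.94, 136.94, 172.46, 180, 180, 180].

### API

Orientations are given as [roll, pitch, yaw] about the fixed x, y, z axes, in that order (R = Rz(yaw) Ry(pitch) Rx(roll)).
In Python, from plant import sensors, cams, r gives the robot as it stands.
- The arm moves only by the tool drive_tool, never from a script. Its argument "rows" is a list of rows, each an object of numbers: "fingers": the gripper's target within -1 to 1 (fully open at 1, half-way at 0, shut at -1); "x", "y", "z": the shift along the tool's x, y, z in m; "spin": the turn about the tool's z in rad. A call has 1 to 10 rows; each row is the pose to reach, as a shift and turn from the pose commanded when the call began, along the tool's axes at that moment; what a row does not reach only later rows make up. A row lasts 1/8 s, in which the tool goes at most 62.5 mm and 10.7 degrees, less where a joint would pass 70% of its speed; a pose out of reach is approached as far as the arm can. A call with a gripper value outside its range is refused whole. The fingers move at their own pace and stop on an object; "newtons" is the grip in N (left out, the last holds). Time passes only in rows, so rows that repeat a pose let the fingers close. It gives the time, the measured TCP pose, the force, the opening and the grip force at its end, in the units of the state.
- sensors.get_state(): the state, without advancing time (a new reading comes with each control period).
- cams.capture(name): name is "scene" or "top" or "wrist"; returns a dict with "pixels" (420x560x3 uint8, red, green, blue), "intrinsics" (3x3 intrinsics, pixels), "eye" and "orientation" of the camera in the world; the wrist camera has in their place "T_tool_cam" (4x4, takes a point from camera to tool coordinates, whose origin is the TCP and whose axes are the flange's). Camera axes: x right, y up, looking along -z (the intrinsics and any distortion apply to the point x, -y, -z); pixel columns grow to the right and rows downward; lengths in m; the calibration is good to about 2 mm. A picture is of the moment at which its call begins: read the wrist's pose just before it. There is no depth.
- r.close_job(): hands the job in; it is judged then, once.
The state is a dict: "time_s": time; "joints": joint angles; "qd": joint speeds; "joint_torque": joint torques, N m; "tcp_pos": TCP position; "eef_rot": TCP orientation; "contact_force": force on the tool from outside, world axes, zero at the start; "moment": the same for the moment, N m; "gripper_width": finger opening in m; "gripper_force": force on a finger pad.
Only numpy, scipy, OpenCV 4.12 (cv2) and the standard library are available. Lean on these libraries where they do the work, as an engineer would, in place of code of your own. Each camera call takes 0.05 s, during which the arm holds its last target. There are 200 camera calls.

### The job

Take the round globe bulb out of the lamp test board and set it, cap down and upright, fully down in the empty cup of the moulded packing tray, then let go. It is thin glass: hold it lightly, lower it gently, do not drop it or press it in. Leave the flat-faced reflector bulb on the test board and the globe bulb already in the tray where they are.

Things in the scene. Friction and masses are not known exactly. Their poses are not given: they have to be found in the camera images.
- globe_center (a point): Centre of the white glass ball (56 mm diameter) of the globe bulb to pack (60 g). It stands ball up, loose (no thread), in one of two black sleeves (42 mm wide, 95 mm apart) of the test board, rim 22 mm below this point; lifts straight out. Its 28 mm wide metal cap ends 60 mm below this point. z up along the bulb; yaw means nothing. Breaks if gripped or pressed into the cup with over 30 N.
- pocket: The empty one of two upstanding cups, 95 mm apart, of the fixed brown packing tray. Origin: centre of its mouth, at the rim, 59 mm above the table; z up, y along the row of cups. Outside 54 mm wide, narrowing downwards; mouth 46 mm inside, 50 mm deep. The cap goes in with 9 mm to spare all round; the ball rests on the rim, its centre then 16 mm above this point. Free space for fingers beside it.
- reflector_center (a point): A different bulb that stays where it is: a reflector bulb with a flat round face (46 mm across) and a cone-shaped body, standing in the other sleeve of the test board, 95 mm from the globe bulb. The point is on its axis, 21 mm below its flat face and 45 mm above its cap's end.
- mate_center (a point): Centre of the 56 mm ball of the like globe bulb already packed in the other cup of the tray, 95 mm from the empty cup; it stays where it is.

How it is judged:
By the outcome, as a careful person would: the job done as asked, in the order asked, and still so for the second after the job is handed in, with the robot touching nothing.
It also fails if it takes over 42 s, if anything falls off the work surface, if the arm or the gripper's body presses on something with over 40 N, if the wrist force passes 120 N, or if a joint passes its speed limit or range.

## Working session

There is one attempt and no reset: what is moved stays moved. The work goes in short steps, Python scripts to look and compute and a tool call to move; the robot and the scene stay as the last step left them, time stands still between calls to the robot, and variables do not carry over. Pictures are saved under pics/ and viewed, at most 10 in all, crops included, and the job is handed in when it is done.

Besides the shell and the picture viewer there is one more tool, called as name([rows], argument=value, ...), one row to a line, values as JSON. drive_tool: Moves the arm, as the interface text tells. Its arguments: {"type":"object","properties":{"rows":{"type":"array"},"newtons":{"type":"number"}},"required":["rows"]}

```bash
mkdir -p pics; cat > h.py <<'E'
import numpy as np, cv2
from plant import sensors, cams, r
def save(c,n): cv2.imwrite('pics/'+n+'.png',c['pixels'][:,:,::-1])
def ray(c,u,v):
    K=np.array(c['intrinsics']);d=np.linalg.inv(K)@[u,v,1];d=np.array([d[0],-d[1],-d[2]])
    d=np.array(c['orientation'])@d if np.shape(c['orientation'])==(3,3) else None
    return np.array(c['eye']),d/np.linalg.norm(d)
def onz(c,u,v,z):
    e,d=ray(c,u,v);return e+d*(z-e[2])/d[2]
E
python3 - <<'E'
from h import *
a=cams.capture('scene');b=cams.capture('top');save(a,'s1');save(b,'t1')
for c in(a,b):print({k:np.round(v,3).tolist() for k,v in c.items() if k!='pixels'})
print(r.tip_reach,sensors.get_state())
cv2.imwrite('pics/both.png',cv2.resize(np.hstack([a['pixels'],b['pixels']])[:,:,::-1],(800,300)))
E
```

```text
{'intrinsics': [[392.837, 0.0, 276.581], [0.0, 392.837, 209.792], [0.0, 0.0, 1.0]], 'eye': [1.174, -0.055, 0.624], 'orientation': [51.693, -0.91, 83.928]}
{'intrinsics': [[438.485, 0.0, 276.923], [0.0, 438.485, 206.637], [0.0, 0.0, 1.0]], 'eye': [0.486, 0.03, 0.868], 'orientation': [3.575, -0.326, -88.996]}
0.019 {'time_s': 0.1, 'joints': array([ 8.00487337e+01,  2.05873244e+01,  6.40896763e-01, -1.79382444e-02,
       -7.01363867e+01, -1.65077955e+01]), 'qd': array([ 0.00634374, -0.05639235,  0.14973257,  0.14036614,  0.0311162 ,
       -0.03740577]), 'joint_torque': array([-9.88201173e-04, -5.84162164e+01,  2.93753511e+01,  7.01552242e+00,
        1.02167315e-02, -5.21937795e-05]), 'tcp_pos': array([0.30058294, 0.60393576, 0.24473004]), 'eef_rot': array([ 1.79915807e+02, -7.36446603e-03, -2.64651637e+01]), 'contact_force': array([ 0.70884895, -0.19871228, -0.15604451]), 'moment': array([-0.01840495, -0.00348419,  0.02868944]), 'gripper_force': 0.0, 'gripper_width': 0.0879785095116813}
```

View pics/s1.png

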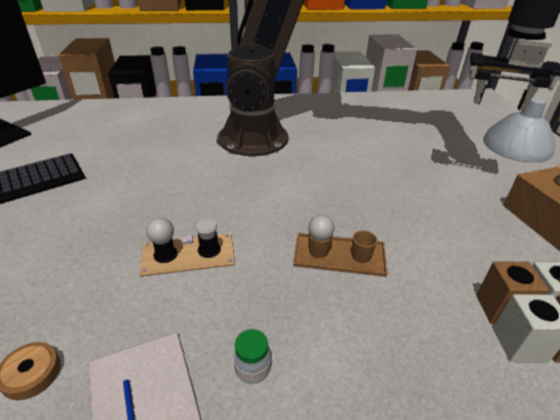

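View pics/t1.png

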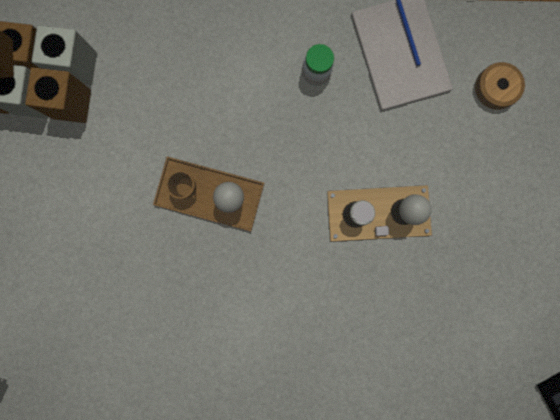

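The scene view shows the globe at about (160,231), the reflector at (207,229), the mate at (321,227) and the empty cup at (364,241). The top view shows the globe at (415,210), the reflector at (361,213), the cup at (182,185) and the mate at (228,196).

```bash
cat >> h.py <<'E'
from scipy.spatial.transform import Rotation as Ro
def ray(c,u,v):
    K=np.array(c['intrinsics']);d=np.linalg.inv(K)@[u,v,1];d=np.array([d[0],-d[1],-d[2]])
    d=Ro.from_euler('xyz',c['orientation'],degrees=True).as_matrix()@d
    return np.array(c['eye']),d/np.linalg.norm(d)
def tri(*rs):
    A=sum(np.eye(3)-np.outer(d,d) for e,d in rs);b=sum((np.eye(3)-np.outer(d,d))@e for e,d in rs)
    p=np.linalg.solve(A,b);return p,[np.linalg.norm(np.cross(p-e,d)) for e,d in rs]
def circ(c,u,v,h=24,r0=9,r1=19,s=6):
    g=cv2.cvtColor(c['pixels'],cv2.COLOR_RGB2GRAY)[v-h:v+h,u-h:u+h]
    g=cv2.resize(g,None,fx=s,fy=s,interpolation=cv2.INTER_CUBIC)
    g=cv2.normalize(g,None,0,255,cv2.NORM_MINMAX)
    k=cv2.HoughCircles(g,cv2.HOUGH_GRADIENT_ALT,1,10,param1=120,param2=0.5,minRadius=r0*s,maxRadius=r1*s)
    k=[] if k is None else k[0]
    im=cv2.cvtColor(g,cv2.COLOR_GRAY2BGR)
    for q in k[:2]: cv2.circle(im,(int(q[0]),int(q[1])),int(q[2]),(0,0,255),1)
    return [((q[0]+.5)/s-.5+u-h,(q[1]+.5)/s-.5+v-h,q[2]/s) for q in k],im
E
python3 - <<'E'
from h import *
a=cams.capture('scene');b=cams.capture('top')
ims=[]
for n,c,l in(('s',a,[(160,231),(321,227),(364,241)]),('t',b,[(415,210),(228,196),(182,185)])):
    row=[]
    for u,v in l:
        k,im=circ(c,u,v);row.append(cv2.resize(im,(260,260)));print(n,u,v,np.round(k[:3],2).tolist())
    ims.append(np.hstack(row))
cv2.imwrite('pics/c1.png',np.vstack(ims))
E
```

```text
s 160 231 []
s 321 227 [[320.75, 224.5800018310547, 11.859999656677246], [320.75, 224.5800018310547, 9.970000267028809]]
s 364 241 []
t 415 210 [[413.5799865722656, 208.25, 14.729999542236328], [415.4200134277344, 207.75, 12.289999961853027], [414.4200134277344, 210.0800018310547, 11.920000076293945]]
t 228 196 [[229.25, 194.5800018310547, 12.390000343322754], [226.4199981689453, 193.9199981689453, 10.670000076293945], [226.4199981689453, 193.9199981689453, 14.720000267028809]]
t 182 185 [[179.25, 184.9199981689453, 13.40999984741211], [182.25, 185.75, 14.4399995803833], [180.0800018310547, 181.25, 10.390000343322754]]
```

View pics/c1.png

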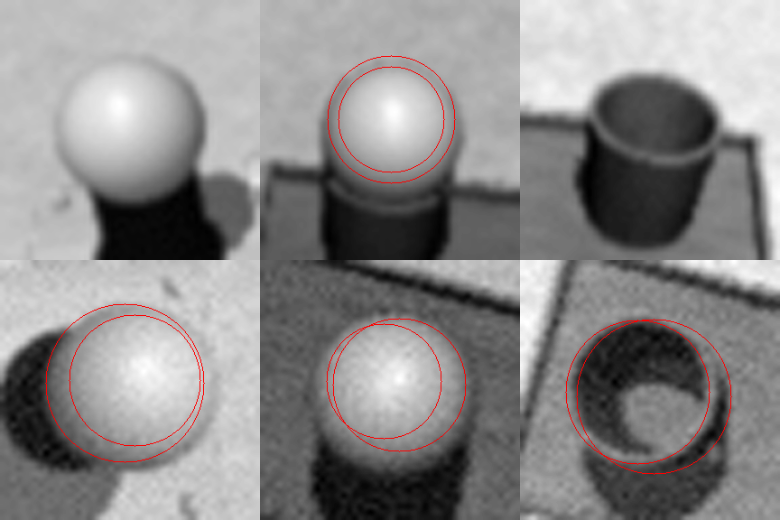

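The overlay shows that Hough follows the shading, not the outlines. The tile outlines themselves are clear: each ball is a full disc and the cup rim is an ellipse. I'll use the outline extents I read from the tiles and check them against the known sizes.

```bash
python3 - <<'E'
from h import *
a=cams.capture('scene');b=cams.capture('top')
P={}
for n,s,t,z in(('globe',(159.5,230.5),(414.3,208.7),None),('mate',(320.9,225.6),(228.2,196.4),.075),('cup',(364.4,238.3),(180.6,185.8),.059)):
    p,e=tri(ray(a,*s),ray(b,*t));P[n]=p
    print(n,p.round(4),np.round(e,4), 'scene',z and onz(a,*s,z).round(4),'top',z and onz(b,*t,z).round(4))
print('mate-cup',np.linalg.norm((P['mate']-P['cup'])[:2]),P['mate'][2]-P['cup'][2])
# reflector face approx
p,e=tri(ray(a,207,226),ray(b,361,213));print('refl',p,e,np.linalg.norm((p-P['globe'])[:2]))
E
```

```text
globe [ 0.5364 -0.223   0.0778] [0.0007 0.0007] scene None top None
mate [0.5525 0.1147 0.0799] [0.0003 0.0003] scene [0.5469 0.1166 0.075 ] top [0.5529 0.1149 0.075 ]
cup [0.5731 0.2072 0.0545] [0.0011 0.0011] scene [0.5778 0.2063 0.059 ] top [0.5723 0.2052 0.059 ]
mate-cup 0.0947877357962802 0.025468355861510715
refl [ 0.52703492 -0.12630598  0.07510235] [np.float64(4.005710100552472e-05), np.float64(4.005710100557374e-05)] 0.09714707722937736
```

Each measurement agrees with the stated sizes: mate to cup is 94.8 mm, globe to reflector is 97 mm, and the mate's z is 80 mm against 75 mm expected. The globe is at about (0.536, -0.223, 0.078). I'll move there with the jaws closing across the row, at a yaw of about -84.5.

drive_tool([
  {"x": 0.029, "y": 0.032, "spin": 0.1},
  {"x": 0.067, "y": 0.073, "spin": 0.2},
  {"x": 0.107, "y": 0.117, "spin": 0.3},
  {"x": 0.147, "y": 0.161, "spin": 0.4},
  {"x": 0.187, "y": 0.205, "spin": 0.5},
  {"x": 0.227, "y": 0.249, "spin": 0.6},
  {"x": 0.267, "y": 0.293, "spin": 0.7},
  {"x": 0.307, "y": 0.337, "spin": 0.8},
  {"x": 0.347, "y": 0.381, "spin": 0.9},
  {"x": 0.387, "y": 0.425, "spin": 1.0},
])

```text
invalid input
```

drive_tool([
  {"fingers": 1, "x": 0.029, "y": 0.032, "z": 0, "spin": 0.1},
  {"fingers": 1, "x": 0.067, "y": 0.073, "z": 0, "spin": 0.2},
  {"fingers": 1, "x": 0.107, "y": 0.117, "z": 0, "spin": 0.3},
  {"fingers": 1, "x": 0.147, "y": 0.161, "z": 0, "spin": 0.4},
  {"fingers": 1, "x": 0.187, "y": 0.205, "z": 0, "spin": 0.5},
  {"fingers": 1, "x": 0.227, "y": 0.249, "z": 0, "spin": 0.6},
  {"fingers": 1, "x": 0.267, "y": 0.293, "z": 0, "spin": 0.7},
  {"fingers": 1, "x": 0.307, "y": 0.337, "z": 0, "spin": 0.8},
  {"fingers": 1, "x": 0.347, "y": 0.381, "z": 0, "spin": 0.9},
  {"fingers": 1, "x": 0.387, "y": 0.425, "z": 0, "spin": 1.0},
])

```text
time_s: 1.55
tcp_pos: [0.4581, 0.0496, 0.2461]
eef_rot: [-179.9, 0.0, -83.9]
contact_force: [0.8, 1.3, 0.1]
gripper_width: 0.0875
gripper_force: 0.0
```

drive_tool([
  {"fingers": 1, "x": 0.05, "y": -0.009, "z": 0, "spin": 0},
  {"fingers": 1, "x": 0.1, "y": -0.018, "z": 0, "spin": 0},
  {"fingers": 1, "x": 0.15, "y": -0.027, "z": 0, "spin": 0},
  {"fingers": 1, "x": 0.2, "y": -0.036, "z": 0.01, "spin": 0},
  {"fingers": 1, "x": 0.25, "y": -0.045, "z": 0.02, "spin": 0},
  {"fingers": 1, "x": 0.281, "y": -0.049, "z": 0.04, "spin": 0},
  {"fingers": 1, "x": 0.281, "y": -0.049, "z": 0.046, "spin": 0},
  {"fingers": 1, "x": 0.281, "y": -0.049, "z": 0.046, "spin": 0},
  {"fingers": 1, "x": 0.281, "y": -0.049, "z": 0.046, "spin": 0},
])

```text
time_s: 2.68
tcp_pos: [0.5374, -0.2219, 0.2005]
eef_rot: [-179.9, -0.0, -83.7]
contact_force: [0.5, -0.7, -0.0]
gripper_width: 0.0873
gripper_force: 0.0
```

```bash
python3 - <<'E'
from h import *
s=sensors.get_state();c=cams.capture('wrist');save(c,'w1')
print(s['tcp_pos'],s['eef_rot'],np.round(c['intrinsics'],1).tolist(),np.round(c['T_tool_cam'],4).tolist(),c.keys())
E
```

```text
[ 0.5374407  -0.22194422  0.20047686] [-1.79928484e+02 -2.10974464e-02 -8.36895859e+01] [[339.6, 0.0, 274.8], [0.0, 339.6, 215.9], [0.0, 0.0, 1.0]] [[0.0002, 0.9517, 0.307, 0.0842], [1.0, -0.0003, 0.0004, 0.0003], [0.0005, 0.307, -0.9517, -0.1389], [0.0, 0.0, 0.0, 1.0]] dict_keys(['pixels', 'intrinsics', 'T_tool_cam'])
```

View pics/w1.png

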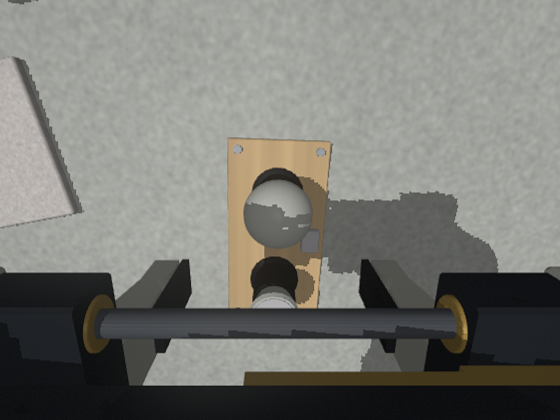

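The wrist view shows the ball centred at about (278,214) with a radius of about 34 px, between the open jaws, and the reflector behind it. I'll triangulate with all three views.

```bash
cat >> h.py <<'E'
def wray(s,c,u,v):
    R=Ro.from_euler('xyz',s['eef_rot'],degrees=True).as_matrix();T=np.array(c['T_tool_cam'])
    d=np.linalg.inv(c['intrinsics'])@[u,v,1];d=R@T[:3,:3]@[d[0],-d[1],-d[2]]
    return s['tcp_pos']+R@T[:3,3],d/np.linalg.norm(d)
E
python3 - <<'E'
from h import *
s=sensors.get_state();c=cams.capture('wrist');a=cams.capture('scene');b=cams.capture('top')
w=wray(s,c,278,214)
rs=[w,ray(a,159.5,230.5),ray(b,414.3,208.7)]
for k in (rs,rs[:2],rs[::2]):
    p,e=tri(*k);print(p.round(4),np.round(e,4))
R=Ro.from_euler('xyz',s['eef_rot'],degrees=True)
p,e=tri(*rs);print(R.inv().apply(p-s['tcp_pos']))
for z in(.072,.078,.084):print(z,(w[0]+w[1]*(z-w[0][2])/w[1][2]).round(4))
E
```

```text
[ 0.5357 -0.2233  0.0772] [0.0007 0.0006 0.0011]
[ 0.5352 -0.2237  0.0772] [0.0003 0.0003]
[ 0.5358 -0.2229  0.076 ] [0.0008 0.0008]
[0.00113877 0.00211481 0.12333027]
0.072 [ 0.5348 -0.2218  0.072 ]
0.078 [ 0.5351 -0.2237  0.078 ]
0.084 [ 0.5354 -0.2256  0.084 ]
```

drive_tool([
  {"fingers": 1, "x": 0.001, "y": 0.002, "z": 0.03, "spin": 0},
  {"fingers": 1, "x": 0.001, "y": 0.002, "z": 0.06, "spin": 0},
  {"fingers": 1, "x": 0.001, "y": 0.002, "z": 0.085, "spin": 0},
  {"fingers": 1, "x": 0.001, "y": 0.002, "z": 0.105, "spin": 0},
  {"fingers": 1, "x": 0.001, "y": 0.002, "z": 0.118, "spin": 0},
  {"fingers": 1, "x": 0.001, "y": 0.002, "z": 0.123, "spin": 0},
  {"fingers": 1, "x": 0.001, "y": 0.002, "z": 0.123, "spin": 0},
  {"fingers": 1, "x": 0.001, "y": 0.002, "z": 0.123, "spin": 0},
])

```text
time_s: 3.88
tcp_pos: [0.5358, -0.2239, 0.0774]
eef_rot: [-179.9, -0.0, -83.7]
contact_force: [1.1, 0.5, -0.2]
gripper_width: 0.0876
gripper_force: 0.0
```

drive_tool([
  {"fingers": 0.6, "x": 0, "y": 0, "z": 0, "spin": 0},
  {"fingers": 0.45, "x": 0, "y": 0, "z": 0, "spin": 0},
  {"fingers": 0.35, "x": 0, "y": 0, "z": 0, "spin": 0},
  {"fingers": 0.28, "x": 0, "y": 0, "z": 0, "spin": 0},
  {"fingers": 0.2, "x": 0, "y": 0, "z": 0, "spin": 0},
  {"fingers": 0.1, "x": 0, "y": 0, "z": 0, "spin": 0},
  {"fingers": 0.0, "x": 0, "y": 0, "z": 0, "spin": 0},
  {"fingers": 0.0, "x": 0, "y": 0, "z": 0, "spin": 0},
], newtons=8)

```text
time_s: 4.88
tcp_pos: [0.5354, -0.2239, 0.0766]
eef_rot: [-180.0, -0.0, -83.8]
contact_force: [0.2, 0.1, 1.4]
gripper_width: 0.0554
gripper_force: 8.0
```

drive_tool([
  {"fingers": 0, "x": 0, "y": 0, "z": -0.004, "spin": 0},
  {"fingers": 0, "x": 0, "y": 0, "z": -0.012, "spin": 0},
  {"fingers": 0, "x": 0, "y": 0, "z": -0.024, "spin": 0},
  {"fingers": 0, "x": 0, "y": 0, "z": -0.04, "spin": 0},
  {"fingers": 0, "x": 0, "y": 0, "z": -0.06, "spin": 0},
  {"fingers": 0, "x": 0, "y": 0, "z": -0.08, "spin": 0},
  {"fingers": 0, "x": 0, "y": 0, "z": -0.1, "spin": 0},
  {"fingers": 0, "x": 0, "y": 0, "z": -0.115, "spin": 0},
  {"fingers": 0, "x": 0, "y": 0, "z": -0.12, "spin": 0},
  {"fingers": 0, "x": 0, "y": 0, "z": -0.12, "spin": 0},
])

```text
time_s: 6.12
tcp_pos: [0.5352, -0.2238, 0.1967]
eef_rot: [-180.0, 0.0, -83.8]
contact_force: [-0.2, 0.3, -1.0]
gripper_width: 0.0551
gripper_force: 8.0
```

```bash
python3 - <<'E'
from h import *
s=sensors.get_state();c=cams.capture('wrist');b=cams.capture('scene')
print(s['tcp_pos'],s['gripper_width'],s['gripper_force'])
cv2.imwrite('pics/l1.png',np.hstack([cv2.resize(c['pixels'],(400,300)),cv2.resize(b['pixels'][120:330,60:340],(400,300))])[:,:,::-1])
E
```

```text
[ 0.53520394 -0.22379904  0.19668218] 0.05507616543061674 7.999932020902634
```

View pics/l1.png

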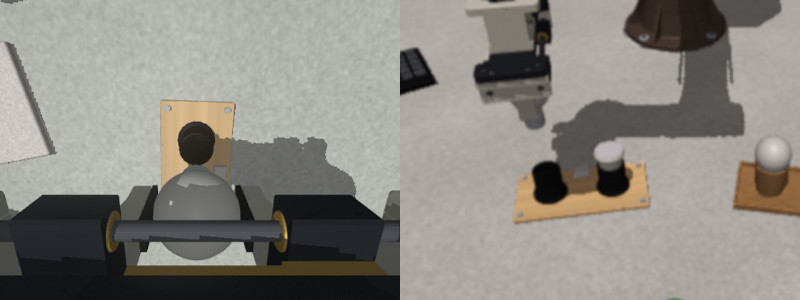

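The bulb is held and clear of the sleeve, and the reflector hasn't moved. Next I'll carry it past the cup to a viewing pose.

drive_tool([
  {"fingers": 0, "x": -0.015, "y": -0.003, "z": 0, "spin": 0.03},
  {"fingers": 0, "x": -0.045, "y": -0.01, "z": 0, "spin": 0.06},
  {"fingers": 0, "x": -0.085, "y": -0.019, "z": 0, "spin": 0.1},
  {"fingers": 0, "x": -0.13, "y": -0.029, "z": 0, "spin": 0.14},
  {"fingers": 0, "x": -0.175, "y": -0.039, "z": 0, "spin": 0.18},
  {"fingers": 0, "x": -0.22, "y": -0.049, "z": 0, "spin": 0.22},
  {"fingers": 0, "x": -0.265, "y": -0.059, "z": 0, "spin": 0.26},
  {"fingers": 0, "x": -0.31, "y": -0.069, "z": 0, "spin": 0.29},
  {"fingers": 0, "x": -0.355, "y": -0.079, "z": 0, "spin": 0.31},
  {"fingers": 0, "x": -0.4, "y": -0.088, "z": 0, "spin": 0.326},
])

```text
time_s: 7.48
tcp_pos: [0.5789, 0.1847, 0.1956]
eef_rot: [179.9, -0.1, -102.5]
contact_force: [0.6, -0.5, -0.4]
gripper_width: 0.0553
gripper_force: 8.0
```

```bash
python3 - <<'E'
from h import *
s=sensors.get_state();R=Ro.from_euler('xyz',s['eef_rot'],degrees=True)
print(s['eef_rot'],R.inv().apply(np.array([.588,.274,.197])-s['tcp_pos']))
E
```

```text
[ 1.79943200e+02 -6.20963865e-02 -1.02462282e+02] [-0.08912436  0.01040644 -0.00143655]
```

drive_tool([
  {"fingers": 0, "x": -0.03, "y": 0.004, "z": 0, "spin": 0},
  {"fingers": 0, "x": -0.06, "y": 0.007, "z": 0, "spin": 0},
  {"fingers": 0, "x": -0.08, "y": 0.01, "z": 0, "spin": 0},
  {"fingers": 0, "x": -0.09, "y": 0.01, "z": 0, "spin": 0},
  {"fingers": 0, "x": -0.09, "y": 0.01, "z": 0, "spin": 0},
  {"fingers": 0, "x": -0.09, "y": 0.01, "z": 0, "spin": 0},
])

```text
time_s: 8.22
tcp_pos: [0.5888, 0.2725, 0.1966]
eef_rot: [180.0, -0.0, -102.5]
contact_force: [0.4, -0.0, 0.1]
gripper_width: 0.0554
gripper_force: 8.0
```

```bash
python3 - <<'E'
from h import *
s=sensors.get_state();c=cams.capture('wrist');save(c,'w2')
print(s['tcp_pos'],s['eef_rot'])
E
```

```text
[0.58880366 0.27254593 0.19662241] [ 1.79991216e+02 -8.57211254e-03 -1.02474869e+02]
```

View pics/w2.png

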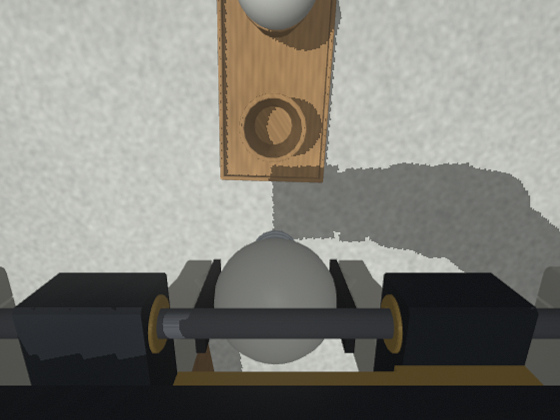

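The wrist view shows the empty cup's rim centred at about (275,127) and about 64 px wide, as a 54 mm rim should be. The held ball is centred at about (275.5,300), and the edge of the cap is just visible above it.

```bash
python3 - <<'E'
from h import *
s=sensors.get_state();c=cams.capture('wrist');a=cams.capture('scene');b=cams.capture('top')
R=Ro.from_euler('xyz',s['eef_rot'],degrees=True)
e,d=wray(s,c,275,127);p=e+d*(.059-e[2])/d[2];print('cup wrist',p)
q,er=tri((e,d),ray(a,364.4,238.3),ray(b,180.6,185.8));print('tri',q,er)
e,d=wray(s,c,275.5,300)
for z in(.19,.197,.203):
  t=e+d*(z-e[2])/d[2];print('ball tool',R.inv().apply(t-s['tcp_pos']))
for n,x in(('w',p),('tri',q)):print(n,R.inv().apply(x-s['tcp_pos']))
g=np.hstack([cv2.resize(a['pixels'][140:260,330:450],(480,480),interpolation=2)])[:,:,::-1];cv2.imwrite('pics/tilt.png',g)
E
```

```text
cup wrist [0.57383718 0.2054502  0.059     ]
tri [0.57352938 0.20657502 0.05507881] [np.float64(0.0009749550323294937), np.float64(0.0014922650629506714), np.float64(0.000929829160559878)]
ball tool [-0.00597868  0.00041242  0.00671611]
ball tool [-0.00163916  0.00039749 -0.00028389]
ball tool [ 0.00208043  0.00038468 -0.0062839 ]
w [0.06871393 0.0001631  0.137716  ]
tri [0.06768224 0.00070674 0.1416372 ]
```

View pics/tilt.png

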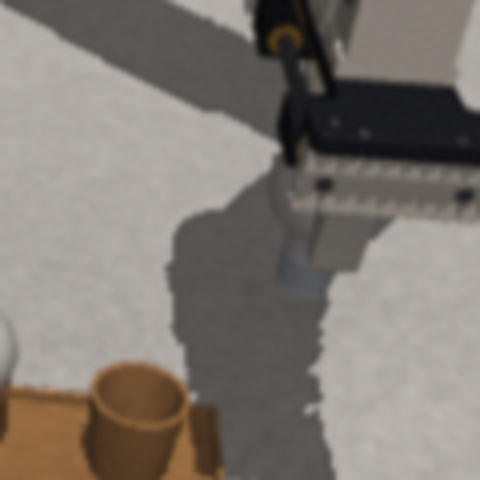

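The held bulb hangs cap down and upright. I'll shift it over the cup and stop with the cap just above the rim.

drive_tool([
  {"fingers": 0, "x": 0.015, "y": 0, "z": 0, "spin": 0},
  {"fingers": 0, "x": 0.035, "y": 0, "z": 0, "spin": 0},
  {"fingers": 0, "x": 0.055, "y": 0, "z": 0, "spin": 0},
  {"fingers": 0, "x": 0.0695, "y": 0, "z": 0.01, "spin": 0},
  {"fingers": 0, "x": 0.0695, "y": 0, "z": 0.03, "spin": 0},
  {"fingers": 0, "x": 0.0695, "y": 0, "z": 0.05, "spin": 0},
  {"fingers": 0, "x": 0.0695, "y": 0, "z": 0.065, "spin": 0},
  {"fingers": 0, "x": 0.0695, "y": 0, "z": 0.07, "spin": 0},
  {"fingers": 0, "x": 0.0695, "y": 0, "z": 0.07, "spin": 0},
])

```text
time_s: 9.55
tcp_pos: [0.5739, 0.2054, 0.1264]
eef_rot: [180.0, -0.0, -102.4]
contact_force: [0.0, 0.1, -1.1]
gripper_width: 0.0552
gripper_force: 8.0
```

```bash
python3 - <<'E'
from h import *
a=cams.capture('scene');b=cams.capture('wrist')
g=np.hstack([cv2.resize(a['pixels'][180:270,310:430],(400,300),interpolation=2),cv2.resize(b['pixels'],(400,300))])[:,:,::-1];cv2.imwrite('pics/over.png',g)
E
```

```text
(no output)
```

View pics/over.png

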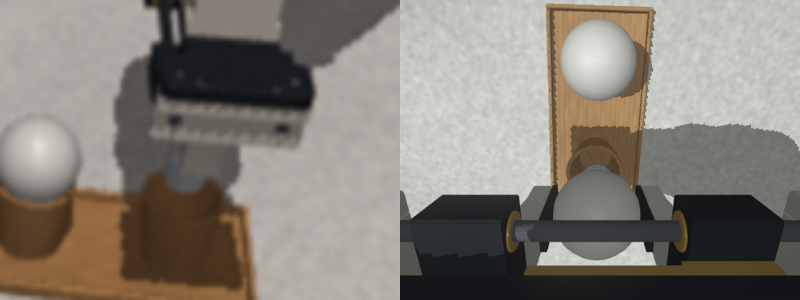

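The cap is over the mouth of the cup. I'll lower it slowly and watch the force.

drive_tool([
  {"fingers": 0, "x": 0, "y": 0, "z": 0.005, "spin": 0},
  {"fingers": 0, "x": 0, "y": 0, "z": 0.011, "spin": 0},
  {"fingers": 0, "x": 0, "y": 0, "z": 0.017, "spin": 0},
  {"fingers": 0, "x": 0, "y": 0, "z": 0.023, "spin": 0},
  {"fingers": 0, "x": 0, "y": 0, "z": 0.029, "spin": 0},
  {"fingers": 0, "x": 0, "y": 0, "z": 0.034, "spin": 0},
  {"fingers": 0, "x": 0, "y": 0, "z": 0.038, "spin": 0},
  {"fingers": 0, "x": 0, "y": 0, "z": 0.042, "spin": 0},
  {"fingers": 0, "x": 0, "y": 0, "z": 0.044, "spin": 0},
  {"fingers": 0, "x": 0, "y": 0, "z": 0.044, "spin": 0},
])

```text
time_s: 10.9
tcp_pos: [0.5739, 0.2055, 0.0825]
eef_rot: [180.0, -0.0, -102.4]
contact_force: [0.5, -0.8, -0.1]
gripper_width: 0.0552
gripper_force: 8.0
```

drive_tool([
  {"fingers": 0, "x": 0, "y": 0, "z": 0.001, "spin": 0},
  {"fingers": 0, "x": 0, "y": 0, "z": 0.002, "spin": 0},
  {"fingers": 0, "x": 0, "y": 0, "z": 0.003, "spin": 0},
  {"fingers": 0, "x": 0, "y": 0, "z": 0.0035, "spin": 0},
  {"fingers": 0, "x": 0, "y": 0, "z": 0.0035, "spin": 0},
  {"fingers": 0, "x": 0, "y": 0, "z": 0.0035, "spin": 0},
])

```text
time_s: 11.65
tcp_pos: [0.5739, 0.2055, 0.0791]
eef_rot: [-180.0, 0.0, -102.4]
contact_force: [-0.3, -0.2, -1.0]
gripper_width: 0.0552
gripper_force: 8.0
```

drive_tool([
  {"fingers": 0, "x": 0, "y": 0, "z": 0.0005, "spin": 0},
  {"fingers": 0, "x": 0, "y": 0, "z": 0.001, "spin": 0},
  {"fingers": 0, "x": 0, "y": 0, "z": 0.001, "spin": 0},
  {"fingers": 0, "x": 0, "y": 0, "z": 0.001, "spin": 0},
])

```text
time_s: 12.15
tcp_pos: [0.574, 0.2056, 0.0782]
eef_rot: [-180.0, 0.0, -102.4]
contact_force: [0.1, -0.7, 0.7]
gripper_width: 0.0556
gripper_force: 9.1
```

drive_tool([
  {"fingers": 0, "x": 0, "y": 0, "z": 0.0005, "spin": 0},
  {"fingers": 0, "x": 0, "y": 0, "z": 0.0005, "spin": 0},
  {"fingers": 0, "x": 0, "y": 0, "z": 0.0005, "spin": 0},
])

```text
time_s: 12.52
tcp_pos: [0.574, 0.2056, 0.0778]
eef_rot: [-180.0, 0.0, -102.4]
contact_force: [-0.9, 0.6, 3.4]
gripper_width: 0.0557
gripper_force: 10.4
```

```bash
python3 - <<'E'
from h import *
F=[]
for i in range(6):
    c=cams.capture('wrist');a=cams.capture('scene');s=sensors.get_state();F.append(np.r_[s['contact_force'],s['gripper_force'],s['gripper_width']*1e3,s['tcp_pos'][2]*1e3])
print(np.mean(F,0).round(2),np.std(F,0).round(2))
g=np.hstack([cv2.resize(a['pixels'][190:265,310:410],(400,300),interpolation=2),cv2.resize(c['pixels'][120:360,120:440],(400,300))])[:,:,::-1];cv2.imwrite('pics/in.png',g)
E
```

```text
[ 2.56 -0.75  0.46  8.   55.54 77.58] [0.41 0.38 0.52 0.   0.09 0.06]
```

View pics/in.png

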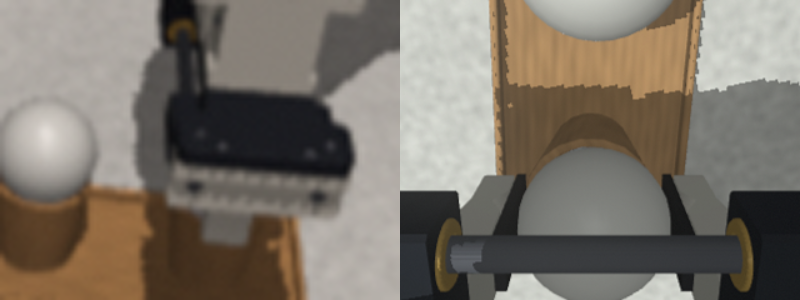

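The force is about +2.5 N along x, so one finger or the ball is rubbing the rim on one side. I'll shift 1 mm towards +x, which is tool -y.

drive_tool([
  {"fingers": 0, "x": 0, "y": -0.0005, "z": 0, "spin": 0},
  {"fingers": 0, "x": 0, "y": -0.001, "z": 0, "spin": 0},
  {"fingers": 0, "x": 0, "y": -0.001, "z": 0, "spin": 0},
  {"fingers": 0, "x": 0, "y": -0.001, "z": 0, "spin": 0},
])

```text
time_s: 13.62
tcp_pos: [0.5744, 0.2052, 0.0773]
eef_rot: [180.0, -0.0, -102.4]
contact_force: [1.2, -0.2, -0.5]
gripper_width: 0.0554
gripper_force: 8.0
```

```bash
cat > f.py <<'E'
from h import *
F=[]
for i in range(6):
    c=cams.capture('wrist');s=sensors.get_state();F.append(np.r_[s['contact_force'],s['gripper_force'],s['gripper_width']*1e3,s['tcp_pos'][2]*1e3])
print(s['time_s'],np.mean(F,0).round(2),np.std(F,0).round(2))
E
python3 f.py
```

```text
13.925 [ 0.51 -0.09 -1.14  8.   55.45 77.36] [0.49 0.49 0.38 0.   0.26 0.05]
```

drive_tool([
  {"fingers": 0, "x": 0, "y": 0, "z": 0.0005, "spin": 0},
  {"fingers": 0, "x": 0, "y": 0, "z": 0.001, "spin": 0},
  {"fingers": 0, "x": 0, "y": 0, "z": 0.001, "spin": 0},
  {"fingers": 0, "x": 0, "y": 0, "z": 0.001, "spin": 0},
])

```text
time_s: 14.42
tcp_pos: [0.5748, 0.2053, 0.0765]
eef_rot: [180.0, -0.0, -102.4]
contact_force: [0.6, 0.2, -1.0]
gripper_width: 0.0555
gripper_force: 8.0
```

```bash
python3 f.py
```

```text
14.725 [ 4.000e-02  1.200e-01 -1.090e+00  8.000e+00  5.541e+01  7.658e+01] [0.46 0.38 0.26 0.   0.13 0.01]
```

Nothing is touching now and the bulb's weight is still on the gripper. I'll keep lowering.

drive_tool([
  {"fingers": 0, "x": 0, "y": 0, "z": 0.0005, "spin": 0},
  {"fingers": 0, "x": 0, "y": 0, "z": 0.001, "spin": 0},
  {"fingers": 0, "x": 0, "y": 0, "z": 0.001, "spin": 0},
  {"fingers": 0, "x": 0, "y": 0, "z": 0.001, "spin": 0},
])

```text
time_s: 15.22
tcp_pos: [0.575, 0.2054, 0.0757]
eef_rot: [-180.0, 0.0, -102.4]
contact_force: [-0.8, -0.0, 1.1]
gripper_width: 0.0549
gripper_force: 8.0
```

```bash
python3 f.py
```

```text
15.525 [7.400e-01 4.000e-01 1.000e-02 8.000e+00 5.534e+01 7.566e+01] [0.7  0.56 0.35 0.   0.2  0.01]
```

drive_tool([
  {"fingers": 0, "x": 0, "y": 0, "z": 0.0005, "spin": 0},
  {"fingers": 0, "x": 0, "y": 0, "z": 0.0005, "spin": 0},
  {"fingers": 0, "x": 0, "y": 0, "z": 0.0005, "spin": 0},
])

```text
time_s: 15.9
tcp_pos: [0.5751, 0.2055, 0.0752]
eef_rot: [-180.0, 0.0, -102.4]
contact_force: [0.5, 1.2, 2.5]
gripper_width: 0.0554
gripper_force: 8.0
```

```bash
python3 f.py
```

```text
16.2 [ 1.01  1.66  2.09  8.   55.33 75.25] [0.5  0.4  0.54 0.   0.14 0.01]
```

The bulb is seated: the ball centre is at 75 mm as expected and the force is about 2 N upward. I'll release slowly.

drive_tool([
  {"fingers": 0.25, "x": 0, "y": 0, "z": 0, "spin": 0},
  {"fingers": 0.27, "x": 0, "y": 0, "z": 0, "spin": 0},
  {"fingers": 0.3, "x": 0, "y": 0, "z": 0, "spin": 0},
  {"fingers": 0.35, "x": 0, "y": 0, "z": 0, "spin": 0},
  {"fingers": 0.45, "x": 0, "y": 0, "z": 0, "spin": 0},
  {"fingers": 0.6, "x": 0, "y": 0, "z": 0, "spin": 0},
  {"fingers": 0.8, "x": 0, "y": 0, "z": 0, "spin": 0},
  {"fingers": 1, "x": 0, "y": 0, "z": 0, "spin": 0},
  {"fingers": 1, "x": 0, "y": 0, "z": 0, "spin": 0},
], newtons=5)

```text
time_s: 17.32
tcp_pos: [0.5748, 0.2053, 0.075]
eef_rot: [180.0, -0.0, -102.4]
contact_force: [-0.2, -0.0, -0.3]
gripper_width: 0.087
gripper_force: 0.0
```

drive_tool([
  {"fingers": 1, "x": 0, "y": 0, "z": -0.005, "spin": 0},
  {"fingers": 1, "x": 0, "y": 0, "z": -0.015, "spin": 0},
  {"fingers": 1, "x": 0, "y": 0, "z": -0.03, "spin": 0},
  {"fingers": 1, "x": 0, "y": 0, "z": -0.05, "spin": 0},
  {"fingers": 1, "x": 0, "y": 0, "z": -0.08, "spin": 0},
  {"fingers": 1, "x": 0, "y": 0, "z": -0.12, "spin": 0},
  {"fingers": 1, "x": -0.04, "y": 0, "z": -0.14, "spin": 0},
  {"fingers": 1, "x": -0.09, "y": 0, "z": -0.14, "spin": 0},
  {"fingers": 1, "x": -0.12, "y": 0, "z": -0.14, "spin": 0},
  {"fingers": 1, "x": -0.12, "y": 0, "z": -0.14, "spin": 0},
])

```text
time_s: 18.58
tcp_pos: [0.6008, 0.3244, 0.2156]
eef_rot: [-180.0, 0.0, -102.3]
contact_force: [0.0, -0.6, 0.0]
gripper_width: 0.0874
gripper_force: 0.0
```

```bash
python3 - <<'E'
from h import *
a=cams.capture('scene');b=cams.capture('wrist')
g=np.hstack([cv2.resize(a['pixels'][180:285,270:410],(400,300),interpolation=2),cv2.resize(b['pixels'],(400,300))])[:,:,::-1];cv2.imwrite('pics/end.png',g)
E
```

```text
(no output)
```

View pics/end.png

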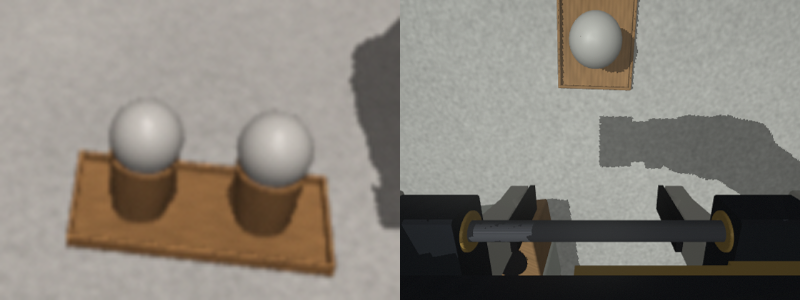

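Both globes sit alike in the tray's cups (crop positions (146,136) and (275,148)), and the gripper is clear of everything.

```bash
python3 -c "
from plant import r
print(r.close_job())"
```

```text
the job is handed in; nothing more can be done
None
```

The globe bulb is in the empty cup of the packing tray, cap down and fully seated, and released. I saw no movement of the reflector bulb or the other globe, and the job was handed in at about 19 s.

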